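Tighten the recessed lock screw of the analyser's sample stage

ROBOT

A 6-joint arm with a two-finger parallel gripper is mounted at the origin on the work surface. World frame = base frame: x ahead of the robot, y to its left, z up, the work surface at z = 0. Lengths are in m, angles in rad, forces in N, time in s.
With the tool pointing down it reaches from about 0.325 to 0.9 m from the base axis. Payload 3.5 kg.
Tool frame: the origin (TCP) lies between the finger pads; the fingertips stand 17 mm ahead of it and the grasp point (between the pads) lies 2 mm behind it; z points along the fingers, x is the direction in which the jaws open and shut, and the axes are right-handed (so a half turn about z gives the same grasp; the last joint's range is limited). The gripper opens to 85 mm and grips with 20 to 120 N. Pads are 22 mm wide; open, the fingers measure 114 mm over their backs; the gripper's body (76 mm by 85 mm) begins 54 mm behind the grasp point. The pads swing forward as they close: fully open they stand 13 mm farther back than shut.
Start: joints at [-1.26, 0.276, -0.026, 1.268, 0, 1.467], TCP at [0.251, -0.572, 0.248] pointing down, gripper open.
Joint ranges: [-3.12, 3.12], [-0.85, 1.88], [-1.08, 1.24], [-1.95, 2.15], [-1.57, 1.53], [-3.14, 3.14]. Speed limits (rad/s): [2.57, 2.57, 3.14, 3.14, 3.14, 3.14].

INTERFACE

Orientations are given as a rotation vector (axis times angle).
In Python, from bench import arm gives the robot as it stands. The module is installed in compiled form; this text tells all that it offers.
- The arm moves only by the tool apply_moves, never from a script. Its argument "increments" is a list of rows, each a list of 7 numbers: the turn, a rotation vector about the tool's x, y, z in rad, then the shift along the tool's x, y, z in m, then the closure, from 0 (fully open) to 1 (shut). In form: [[rx, ry, rz, x, y, z, gripper], ...]. A call has 1 to 20 rows; each row shifts and turns the commanded pose from where the row before left it, along the tool's axes as they then stand; what a row does not reach is not made up. A row lasts 1/10 s, in which the tool goes at most 50 mm and 8.59 degrees, less where a joint would pass 70% of its speed; a pose out of reach is approached as far as the arm can. A call is refused whole if a number of a shift passes 0.05 or a number of a turn 0.15, either way. A call with a gripper value outside its range is refused whole. The fingers move at their own pace and stop on an object; the grip force is fixed at half the most. Time passes only in rows, so rows that do not move let the fingers close. It gives the time, the measured TCP pose, the force and the opening at its end, in the units of the state.
- arm.observe(): the state, without advancing time (a new reading comes with each control period).
- arm.grab_frame(name): name is "side" or "top" or "wrist"; returns (picture, depth): 400x640x3 uint8, red, green, blue; 400x640 float32, m along the optical axis (not along the pixel's ray), 0 where there is no reading.
- arm.camera_info(name): a dict with "intrinsics" (3x3 intrinsics, pixels), "origin" and "rotation" of the camera in the world. Camera axes: x right, y down, z forward; pixel columns grow to the right and rows downward; lengths in m; the calibration is good to about 2 mm. A picture is of the moment at which its call begins: read the wrist's pose just before it. camera_info takes no time and is no camera call; for the wrist camera it gives the pose at the moment of the call.
- arm.job_done(): hands the job in, once; it reports no verdict.
Trained networks look in the newest picture that a camera, given by its name, has taken for a name from the list of things; names that differ only in an ending like _2 or _b are one class to them, and where a whole thing is asked for, a point or a joint stands for the part that bears it (a point fixed in the world has none). Each returns a list of dicts, best first, with "score" (0 to 1); they miss things now and then, are a little off and sometimes report something else, mostly with a low value. They report only what shows in the picture. A call takes as long as a camera call. They do not tell look-alikes from the thing itself.
- arm.silhouettes(camera, target): "region" (400x640 bool, what is visible of it) and "bbox" ([centre column, centre row, width, height] in pixels, round what is visible of it).
The state is a dict: "clock": time; "joints": joint angles; "dq": joint speeds; "effort": joint torques, N m; "tool_pos": TCP position; "orientation": TCP orientation; "ft_force": force on the tool from outside, world axes, zero at the start; "torque": the same for the moment, N m; "width": finger opening in m.
Only numpy, scipy, OpenCV 4.12 (cv2) and the standard library are available. Lean on these libraries where they do the work, as an engineer would, in place of code of your own. Each camera call takes 0.05 s, during which the arm holds its last target. There are 200 camera calls.

TASK

Take the T-handled hex key out of its stand and feel it into the hidden hex socket of the sprung lock screw, deep in the stage's steel-rimmed well: turn it with a light touch until it drops fully home, never pressing down harder than about 15 N. Turn the screw clockwise to its stop, then put the key back in its stand, upright as it was, leaving the things round about undisturbed.

Things in the scene. Friction and masses are not known exactly. Their poses are not given: they have to be found in the camera images.
- stage: Sample stage: a fixed white block with a blue band, 160 mm along its x, 170 mm along its y, 70 mm high. Origin on the bench straight below the screw well, 50 mm from the block's -x side, midway in y. A grey sample plate with black wells, 66 (x) by 124 (y) by 4 mm high, lies on its flat top, centred 68 mm to +x of the origin
- well (a point): Centre of the screw well's mouth, level with the stage's top; same axes as the stage, z up. A steel rim 57 mm across stands 1 mm proud round it. Inside, a countersink about 32 mm wide at the top narrows to a round guide bore of 22.8 mm diameter, 7 to 26 mm deep
- socket (a point): Centre of the rim of the lock screw's hex socket at the bottom of the guide bore, 26 mm straight below the well's mouth; stage's axes. The socket is 19.6 mm across flats and 12 mm deep with a solid floor. Its turn angle is hidden and differs every time: the key drops in freely within about 3 degrees either side of a fit, and a fit comes every 60 degrees
- lock_screw (a joint): Turn of the lock screw about the well's upright axis, rad: 0 = loose, as at the start (it cannot be turned back from there), growing clockwise seen from above to the stop at 1.05 = tight. It says nothing of the socket's hidden angle. Stiff: it needs about 0.12 N m and stays where it is left
- screw_float (a joint): How far the lock screw, which floats on a spring, has been pushed down, m: 0 at rest, about 5 N of downward push per mm, bottoming at 8 mm. It must not be pressed beyond 3 mm (15 N). The depths given for the socket and for the key in it are those at rest
- key: T-handled hex key, steel with a black handle, 117 mm tall, about 250 g, loose, upright in its stand. Origin at the centre of its tip, z up the shaft. From the tip up: a 3 mm round tapered lead-in (17 to 19 mm diameter), then a hex shaft 19 mm across flats (two flats face +x and -x) up to the collar
- key_collar (a point): Underside of the key's steel collar (40 mm diameter, 6 mm thick), 42 mm above the tip. With the key standing on the rim of the socket, only its lead-in inside, this is 11 to 13 mm above the stage's top; with the key fully home, 4 mm above
- key_handle (a point): Centre of the key's handle, 103 mm above the tip, on a round 16 mm shaft: a black bar 64 mm long along the key's x, 18 mm wide along its y, 28 mm high; same axes as the key
- stand_hole0 (a point): Centre of the mouth of the hole in the key's stand: a fixed grey plastic block 80 x 80 mm, 50 mm high; upright square hole 24 mm wide, right through, chamfered 3 mm. The key hangs in it with its collar resting on the block's top, so that the key's tip is 42 mm below this point
- bottle: Amber bottle, 60 mm diameter, 130 mm high, loose bystander; origin at the centre of its underside
- tipbox: Clear box with a blue lid, 82 (x) by 122 (y) by 62 mm, loose bystander; origin at the centre of its underside
- jar: Small white jar with a blue lid, 44 mm diameter, 60 mm high, loose bystander; origin at the centre of its underside
Not all that is in view belongs to the job. What is shaped like the part that bears stand_hole0 but brown or pink is not meant.

How it is judged:
By the outcome, as a careful person would: the job done as asked, in the order asked, and still so for the second after the job is handed in, with the robot touching nothing.
It also fails if it takes over 72 s, if anything falls off the work surface, if the arm or the gripper's body presses on something with over 40 N, if the wrist force passes 120 N, or if a joint passes its speed limit or range.

## Working session

There is one attempt and no reset: what is moved stays moved. The work goes in short steps, Python scripts to look and compute and a tool call to move; the robot and the scene stay as the last step left them, time stands still between calls to the robot, and variables do not carry over. Pictures are saved under pics/ and viewed, about 8 in all and at most 12, crops included, and the job is handed in when it is done.

Besides the shell and the picture viewer there is one more tool, called after ">>>" in YAML: its name, and indented under it one key for each argument. apply_moves: Moves the arm, as the interface text tells. Its arguments: {"type":"object","properties":{"increments":{"type":"array"}},"required":["increments"]}

```bash
mkdir -p pics; ls; python3 - <<'E'
from bench import arm
import cv2,numpy as np
s=arm.observe();print(s)
ims=[]
for n in("top","side"):
    im,d=arm.grab_frame(n);np.savez(f"pics/{n}0.npz",im=im,d=d)
    c=arm.camera_info(n);print(n,c)
    cv2.imwrite(f"pics/{n}0.png",im[:,:,::-1])
    for t in("key","stage","key_handle","stand_hole0","well","bottle","tipbox","jar"):
        try:
            for r in arm.silhouettes(n,t)[:3]: print(n,t,round(r["score"],2),np.round(r["bbox"]),r["region"].sum())
        except Exception as e: print(t,e)
E
```

```text
pics
{'clock': 0.0, 'joints': array([-1.26038676e+00,  2.77182499e-01, -2.78866629e-02,  1.26801079e+00,
       -1.19544160e-05,  1.46742462e+00]), 'dq': array([-0.00156115,  0.00179143, -0.00030369,  0.00119681, -0.00084766,
       -0.00131325]), 'effort': array([ 9.09147548e-04, -4.45506871e+01,  2.95203137e+01,  1.64957828e-02,
       -6.05021842e-05, -3.34773681e-06]), 'tool_pos': array([ 0.25107158, -0.57153888,  0.24712621]), 'orientation': array([-2.6291932 ,  1.71696153,  0.00279556]), 'ft_force': array([ 0.0531777 , -0.20068714, -0.40472968]), 'torque': array([-0.03482853,  0.00338694,  0.02387387]), 'width': 0.08584982910795448}
top {'intrinsics': array([[424.90345089,   0.        , 321.08501669],
       [  0.        , 424.90345089, 203.67098085],
       [  0.        ,   0.        ,   1.        ]]), 'origin': array([ 0.46920086, -0.04861109,  1.08074546]), 'rotation': array([-2.223529  ,  2.19278834, -0.11552436])}
top key 0.7 [425. 216.  30.  20.] 317
top stage 0.82 [261. 193.  92.  90.] 4911
top key_handle 0.81 [426. 215.  26.  17.] 331
top key_handle 0.7 [262. 191.  92. 
[... 390 characters left out ...]
      [  0.        , 448.3198674 , 203.76855662],
       [  0.        ,   0.        ,   1.        ]]), 'origin': array([0.07963093, 0.90775874, 0.782213  ]), 'rotation': array([-0.58051022,  2.5209104 , -1.39323631])}
side key 0.74 [358. 174.  14.  28.] 194
side stage 0.8 [288. 246.  67.  60.] 3485
side stage 0.32 [358. 173.  13.  27.] 197
side key_handle 0.53 [360. 172.   8.  23.] 177
side stand_hole0 0.87 [339. 166.  27.  28.] 594
side stand_hole0 0.65 [360. 190.  36.  28.] 641
side stand_hole0 0.58 [400. 196.  31.  30.] 676
side well 0.68 [288. 247.  66.  61.] 3442
side bottle 0.6 [262. 290.  24.  52.] 1153
side tipbox 0.72 [306. 182.  34.  38.] 906
side jar 0.86 [219. 277.  19.  26.] 427
```

```bash
python3 - <<'E'
import cv2
a=cv2.imread("pics/top0.png")[110:310,150:500];b=cv2.imread("pics/side0.png")[130:330,180:440]
cv2.imwrite("pics/v1.png",cv2.resize(a,None,fx=2.28,fy=2.28,interpolation=cv2.INTER_CUBIC))
cv2.imwrite("pics/v2.png",cv2.resize(b,None,fx=2.5,fy=2.5,interpolation=cv2.INTER_CUBIC))
E
```

```text
(no output)
```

View pics/v1.png

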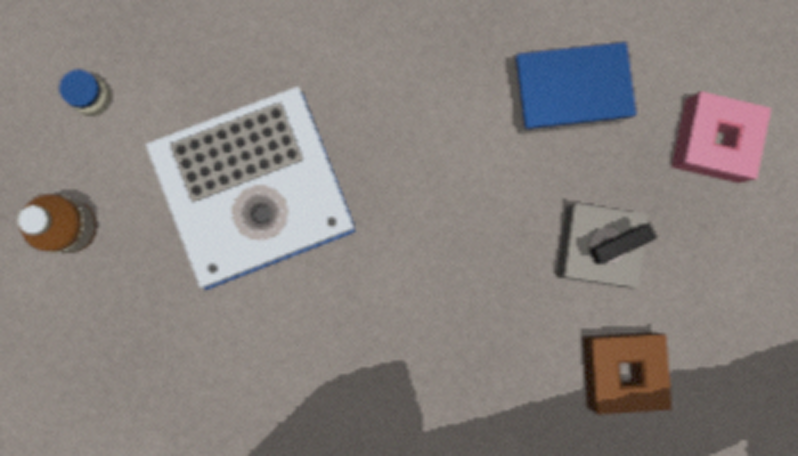

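View pics/v2.png

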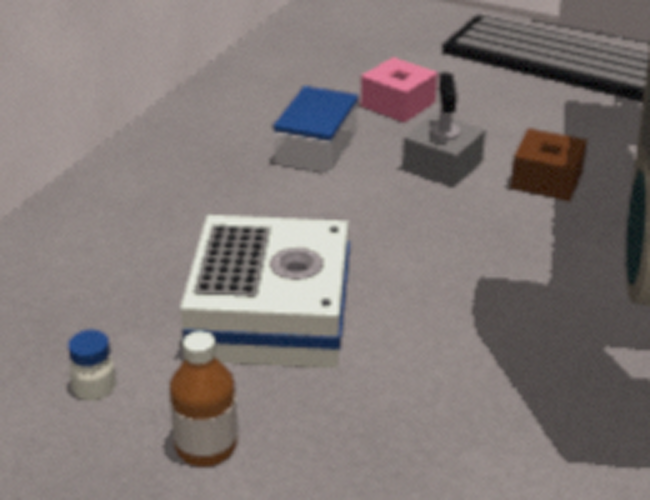

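```bash
cat > h.py <<'E'
from bench import arm
import cv2,numpy as np
from scipy.spatial.transform import Rotation as R
def cloud(n,d,c=None):
    c=c or arm.camera_info(n);K=c["intrinsics"];v,u=np.mgrid[:400,:640]
    p=np.dstack([(u-K[0,2])/K[0,0]*d,(v-K[1,2])/K[1,1]*d,d])
    return p@R.from_rotvec(c["rotation"]).as_matrix().T+c["origin"]
def rect(p):
    r=cv2.minAreaRect((p[:,:2]*1000).astype(np.float32));return [np.round(x,1) for x in (r[0],r[1],r[2])]
E
python3 - <<'E'
from h import *
for n in("top","side"):
    f=np.load(f"pics/{n}0.npz");P=cloud(n,f["d"]);d=f["d"];im=f["im"].astype(int)
    ok=d>0
    print(n,"bench z",np.median(P[ok][:,2]), "d zeros",(~ok).sum())
    x,y,z=P[...,0],P[...,1],P[...,2]
    u0,v0,w,h={"top":(418,217,60,60),"side":(355,175,60,75)}[n]
    m=np.zeros_like(ok);m[v0-h//2:v0+h//2,u0-w//2:u0+w//2]=1;m&=ok
    dark=im.max(2)<60
    H=P[m&(z>.09)&(z<.14)];print("handle",len(H),np.median(H,0),rect(H))
    B=P[m&(z>.043)&(z<.054)&(im.max(2)-im.min(2)<40)];print("block",len(B),np.median(B,0),rect(B))
    Sx=P[ok&(z>.062)&(z<.082)&(abs(y-.1)<.2)&(im.min(2)>110)];print("stage",len(Sx),np.median(Sx,0),rect(Sx))
    for t in("bottle","jar","tipbox"):
        pass
f=np.load("pics/top0.npz");P=cloud("top",f["d"])
for t,(u,v) in dict(well=(263.5,203),bottle=(165,206),jar=(186,149),tipbox=(402,148),hole1=(272,207)).items():
    print(t,P[int(v),int(u)])
E
```

```text
top bench z -0.00025620965451866873 d zeros 1015
handle 251 [ 0.50612134 -0.31947901  0.12431325] [array([ 505.8, -322.5]), array([18.3, 64.4]), np.float64(25.6)]
block 767 [ 0.50112916 -0.3149723   0.05020313] [array([ 506.1, -323.2]), array([80.9, 80.2]), np.float64(82.1)]
stage 4098 [0.55487346 0.05608089 0.07022865] [array([562.3,  57.7]), array([160.4, 170.3]), np.float64(22.2)]
side bench z 0.0005064649726146397 d zeros 1004
handle 102 [ 0.49824972 -0.30088337  0.12129325] [array([ 503.3, -318.1]), array([17.5, 70.2]), np.float64(25.5)]
block 274 [ 0.49510018 -0.305318    0.04959914] [array([ 503.6, -319. ]), array([85.2, 83.3]), np.float64(82.3)]
stage 2183 [0.55198457 0.06675648 0.06989776] [array([1048.4,   52.2]), array([ 312.2, 1190.8]), np.float64(83.8)]
well [0.53624262 0.05235846 0.03184788]
bottle [0.52008061 0.25858677 0.12905671]
jar [0.66151547 0.23636831 0.05913228]
tipbox [ 0.67437965 -0.28599377  0.06095321]
hole1 [0.52460871 0.02721574 0.07017445]
```

```bash
cat >> h.py <<'E'
def pose():
    s=arm.observe();return s,np.array(s["tool_pos"]),R.from_rotvec(s["orientation"])
def to(pos,yaw):
    """remaining: tool-frame rotvec and tool-frame shift (in present tool axes) to reach pointing down, tool x at yaw (deg, mod 180)"""
    s,p,q=pose();M=q.as_matrix();y0=np.degrees(np.arctan2(M[1,0],M[0,0]))
    y=yaw+180*np.round((y0-yaw)/180)
    c,sn=np.cos(np.radians(y)),np.sin(np.radians(y))
    T=np.array([[c,sn,0],[sn,-c,0],[0,0,-1]])
    rv=(q.inv()*R.from_matrix(T)).as_rotvec()
    print("yaw",round(y0,2),"->",round(y,2),"tool rv",np.round(rv,4),"shift now-axes",np.round(M.T@(np.array(pos)-p),4),"shift target-axes",np.round(T.T@(np.array(pos)-p),4),"j6",round(s["joints"][5],3),"t",round(s["clock"],2))
E
python3 - <<'E'
from h import *
to([.506,-.3225,.25],25.6)
s,p,q=pose();c=arm.camera_info("wrist");print(c["intrinsics"][0], q.inv().apply(c["origin"]-p), (q.inv()*R.from_rotvec(c["rotation"])).as_matrix().round(3))
E
```

```text
yaw -66.29 -> -154.4 tool rv [-0.0000e+00 -1.0000e-04  1.5378e+00] shift now-axes [-0.1263 -0.3336 -0.0017] shift target-axes [-0.3376  0.1152 -0.0017] j6 1.467 t 0.9
[302.97592818   0.         321.5187997 ] [-0.00012516 -0.08181574 -0.12452905] [[ 1.     0.001  0.   ]
 [-0.001  0.949  0.314]
 [-0.    -0.314  0.949]]
```

>>> apply_moves:
  increments:
    - [0, 0, 0, -0.014, -0.037, 0, 0]
    - [0, 0, 0, -0.014, -0.037, 0, 0]
    - [0, 0, 0, -0.014, -0.037, 0, 0]
    - [0, 0, 0, -0.014, -0.037, 0, 0]
    - [0, 0, 0, -0.014, -0.037, 0, 0]
    - [0, 0, 0, -0.014, -0.037, 0, 0]
    - [0, 0, 0, -0.014, -0.037, 0, 0]
    - [0, 0, 0, -0.014, -0.037, 0, 0]
    - [0, 0, 0, -0.014, -0.037, 0, 0]
    - [0, 0, -0.1458, 0, 0, 0, 0]
    - [0, 0, -0.1458, 0, 0, 0, 0]
    - [0, 0, -0.1458, 0, 0, 0, 0]
    - [0, 0, -0.1458, 0, 0, 0, 0]
    - [0, 0, -0.1458, 0, 0, 0, 0]
    - [0, 0, -0.1458, 0, 0, 0, 0]
    - [0, 0, -0.1458, 0, 0, 0, 0]
    - [0, 0, -0.1458, 0, 0, 0, 0]
    - [0, 0, -0.1458, 0, 0, 0, 0]
    - [0, 0, -0.1458, 0, 0, 0, 0]
    - [0, 0, -0.1458, 0, 0, 0, 0]

```text
clock: 2.9
tool_pos: [0.5055, -0.323, 0.2483]
orientation: [3.061, 0.705, 0.0]
ft_force: [-0.4, 0.4, -0.1]
width: 0.0853
```

```bash
python3 - <<'E'
from h import *
to([.506,-.3225,.109],25.6)
c=arm.camera_info("wrist");im,d=arm.grab_frame("wrist");P=cloud("wrist",d,c);z=P[...,2]
near=(d>0)&(np.hypot(P[...,0]-.506,P[...,1]+.3225)<.07)
H=P[near&(z>.117)&(z<.135)];print("handle top",len(H),np.median(H,0),rect(H))
B=P[near&(z>.044)&(z<.053)];print("block",len(B),np.median(B,0),rect(B))
C=P[near&(z>.0535)&(z<.06)];print("collar",len(C),np.median(C,0),rect(C), [np.round(x,4) for x in cv2.minEnclosingCircle(C[:,:2].astype(np.float32))] if len(C) else 0)
cv2.imwrite("pics/w1.png",im[:,:,::-1])
print(arm.observe()["ft_force"])
E
```

```text
yaw 25.94 -> 25.6 tool rv [ 0.    -0.     0.006] shift now-axes [ 0.0007 -0.0002  0.1393] shift target-axes [ 0.0007 -0.0002  0.1393] j6 0.442 t 2.9
handle top 1428 [ 0.50530633 -0.3171874   0.12376206] [array([ 506.5, -319.3]), array([17.3, 63.2]), np.float64(25.5)]
block 3618 [ 0.49737181 -0.31017009  0.0490147 ] [array([ 506.6, -320.1]), array([80.6, 80.3]), np.float64(82.0)]
collar 311 [ 0.49906926 -0.32010561  0.05502197] [array([ 505.9, -319.7]), array([38.9, 30.9]), np.float64(26.2)] [array([ 0.5064, -0.3199]), np.float64(0.0198)]
[0.341781   0.02804115 0.24971658]
```

View pics/w1.png

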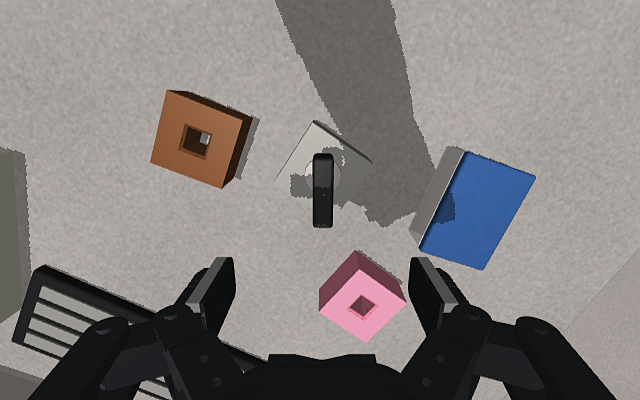

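>>> apply_moves:
  increments:
    - [0, 0, 0.006, 0.0013, -0.0016, 0.03, 0]
    - [0, 0, 0, 0, 0, 0.03, 0]
    - [0, 0, 0, 0, 0, 0.03, 0]
    - [0, 0, 0, 0, 0, 0.03, 0]
    - [0, 0, 0, 0, 0, 0.019, 0]
    - [0, 0, 0, 0, 0, 0, 0]
    - [0, 0, 0, 0, 0, 0, 1]
    - [0, 0, 0, 0, 0, 0, 1]
    - [0, 0, 0, 0, 0, 0, 1]
    - [0, 0, 0, 0, 0, 0, 1]
    - [0, 0, 0, 0, 0, 0, 1]
    - [0, 0, 0, 0, 0, 0, 1]
    - [0, 0, 0, 0, 0, 0, 1]
    - [0, 0, 0, 0, 0, 0, 1]

```text
clock: 4.35
tool_pos: [0.5062, -0.3216, 0.1104]
orientation: [3.064, 0.686, 0.0]
ft_force: [-1.1, 0.1, 5.0]
width: 0.0172
```

```bash
python3 - <<'E'
from h import *
to([.506,-.321,.109],25.6);s=arm.observe();print(s["tool_pos"],s["ft_force"],s["torque"],s["width"])
E
```

```text
yaw 25.24 -> 25.6 tool rv [ 0.0016  0.0001 -0.0063] shift now-axes [ 0.     -0.0007  0.0014] shift target-axes [ 0.     -0.0007  0.0014] j6 0.457 t 4.35
[ 0.50624777 -0.32161546  0.1104236 ] [-1.10514606  0.0594245   4.9897499 ] [-0.03387087  0.44132453 -0.04897659] 0.01715770343233614
```

>>> apply_moves:
  increments:
    - [0, 0, 0, 0, 0, -0.005, 1]
    - [0, 0, 0, 0, 0, -0.02, 1]
    - [0, 0, 0, 0, 0, -0.02, 1]
    - [0, 0, 0, 0, 0, -0.02, 1]
    - [0, 0, 0, 0, 0, -0.02, 1]
    - [0, 0, 0, 0, 0, -0.02, 1]
    - [0, 0, 0, 0.0142, -0.0207, 0, 1]
    - [0, 0, 0, 0.0142, -0.0207, 0, 1]
    - [0, 0, 0, 0.0142, -0.0207, 0, 1]
    - [0, 0, 0, 0.0142, -0.0207, 0, 1]
    - [0, 0, 0, 0.0142, -0.0207, 0, 1]
    - [0, 0, 0, 0.0142, -0.0207, 0, 1]
    - [0, 0, 0, 0.0142, -0.0207, 0, 1]
    - [0, 0, 0, 0.0142, -0.0207, 0, 1]
    - [0, 0, 0, 0.0142, -0.0207, 0, 1]
    - [0, 0, 0, 0.0142, -0.0207, 0, 1]
    - [0, 0, 0, 0.0142, -0.0207, 0, 1]
    - [0, 0, 0, 0.0142, -0.0207, 0, 1]
    - [0, 0, 0, 0.0142, -0.0207, 0, 1]
    - [0, 0, 0, 0, 0, 0, 1]

```text
clock: 6.35
tool_pos: [0.5575, 0.0041, 0.2133]
orientation: [-3.062, -0.692, 0.002]
ft_force: [-0.3, -0.8, -2.8]
width: 0.0172
```

```bash
python3 - <<'E'
from h import *
s,p,q=pose()
to([.5345,.0464,.2],25.6);print(s["tool_pos"],s["ft_force"],s["torque"],s["width"])
c=arm.camera_info("wrist");im,d=arm.grab_frame("wrist");P=cloud("wrist",d,c);x,y,z=P[...,0],P[...,1],P[...,2]
np.savez("pics/w2.npz",im=im,d=d,**c)
near=(d>0)&(np.hypot(x-.5345,y-.0464)<.035)
top=near&(z>.066)&(z<.076);print("z top",np.median(z[top]))
i=near&(z<.062);w=P[i]
L=w[(w[:,2]<.055)];print(len(L),[np.round(a,4) for a in cv2.minEnclosingCircle(L[:,:2].astype(np.float32))])
hole=P[near&(z<.0665)];print("mouth",len(hole),[np.round(a,4) for a in cv2.minEnclosingCircle(hole[:,:2].astype(np.float32))])
g=P[(d>0)&(z>.063)&(z<.077)&(im.min(2)>150)];print("stage",len(g),rect(g),np.median(g[:,2]))
# key points
for r in arm.silhouettes("wrist","key")[:2]: print("key",r["score"],r["bbox"])
v=cv2.resize(im[:,:,::-1],None,fx=1.25,fy=1.25);cv2.imwrite("pics/w2.png",v)
E
```

```text
yaw 25.46 -> 25.6 tool rv [-0.0027  0.0007 -0.0024] shift now-axes [-0.0026 -0.0481  0.0134] shift target-axes [-0.0025 -0.0481  0.0133] j6 1.017 t 6.35
[0.55753547 0.00405771 0.21327124] [-0.33555163 -0.79166947 -2.80544282] [-0.09285497  0.05310973 -0.0031374 ] 0.01717679949477756
z top 0.06944860574341238
478 [array([0.5355, 0.049 ]), np.float64(0.0117)]
mouth 786 [array([0.5353, 0.0494]), np.float64(0.019)]
stage 23598 [array([563.1,  60.7]), array([160.5, 170.5]), np.float64(22.2)] 0.06914842699419155
key 0.87 [321.0, 272.6, 60.3, 157.1]
```

View pics/w2.png

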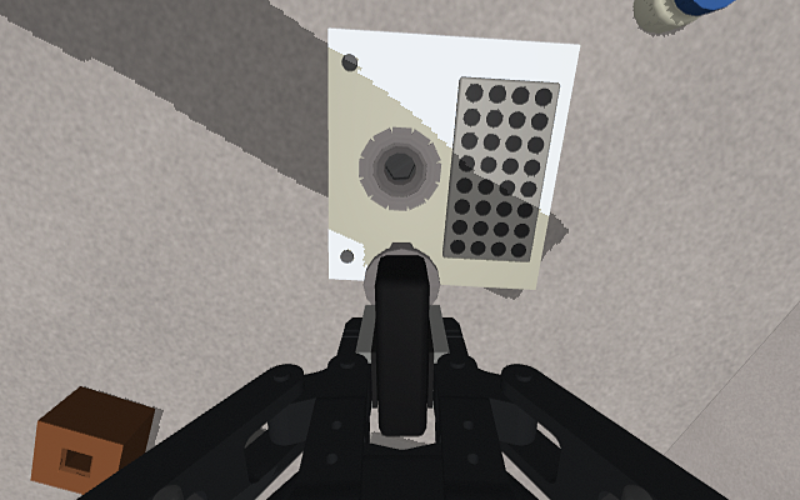

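```bash
python3 - <<'E'
from h import *
from scipy.optimize import least_squares
f=np.load("pics/w2.npz");im,d=f["im"],f["d"];P=cloud("wrist",d,dict(intrinsics=f["intrinsics"],origin=f["origin"],rotation=f["rotation"]))
s,p,q=pose();L=q.inv().apply((P-p).reshape(-1,3)).reshape(P.shape)  # tool frame
col=(d>0)&(abs(L[...,0])<.03)&(abs(L[...,1])<.03)&(L[...,2]>.045)&(L[...,2]<.066)
C=L[col];print("collar",len(C),C.min(0),C.max(0),np.median(C,0),[np.round(a,4) for a in cv2.minEnclosingCircle(C[:,:2].astype(np.float32))])
Hn=L[(d>0)&(abs(L[...,0])<.014)&(abs(L[...,1])<.05)&(L[...,2]>-.025)&(L[...,2]<-.005)];print("handle",len(Hn),np.percentile(Hn,[1,99],axis=0).round(4))
Sh=L[(d>0)&(abs(L[...,0])<.02)&(abs(L[...,1])<.03)&(L[...,2]>.07)&(L[...,2]<.106)];print("shaft",len(Sh),np.percentile(Sh,[1,50,99],axis=0).round(4) if len(Sh) else 0)
w=np.array([.53535,.0493,.0695]);print("well in tool",q.inv().apply(w-p))
g=cv2.resize(im[110:160,290:350,::-1],None,fx=10,fy=10,interpolation=cv2.INTER_CUBIC)
g=cv2.convertScaleAbs(g,alpha=2.2,beta=-60);cv2.imwrite("pics/sock.png",g)
E
```

```text
collar 766 [-0.0174276  -0.02398335  0.05332261] [0.02149111 0.00700382 0.06182209] [ 0.00070171 -0.01112756  0.05570599] [array([ 0.002 , -0.0044]), np.float64(0.02)]
handle 6419 [[-0.012  -0.0358 -0.0233]
 [ 0.0131  0.0254 -0.0062]]
shaft 59 [[-0.0045 -0.0137  0.0908]
 [ 0.002  -0.0133  0.0962]
 [ 0.0081 -0.0115  0.1002]]
well in tool [ 0.00064708 -0.05235631  0.14396337]
```

View pics/sock.png

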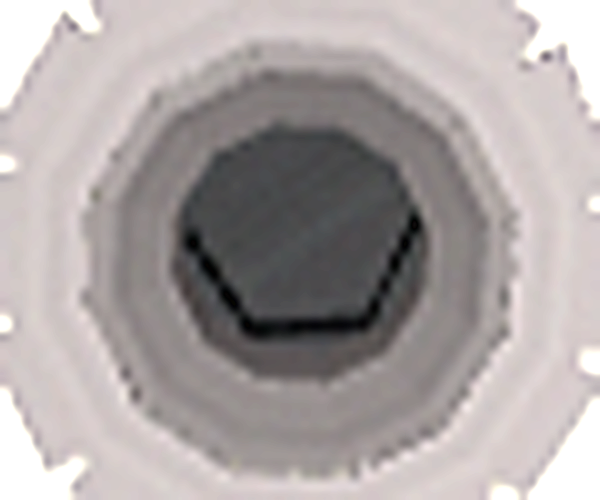

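>>> apply_moves:
  increments:
    - [0, 0, 0, -0.0002, -0.008, 0, 1]
    - [0, 0, 0, -0.0003, -0.008, 0, 1]
    - [0, 0, 0, -0.0003, -0.008, 0, 1]
    - [0, 0, 0, -0.0002, -0.008, 0, 1]
    - [0, 0, 0, -0.0002, -0.008, 0, 1]
    - [0, 0, 0, -0.0002, -0.0082, 0, 1]
    - [0, 0, 0, 0, 0, 0.015, 1]
    - [0, 0, 0, 0, 0, 0.015, 1]
    - [0, 0, 0, 0, 0, 0.014, 1]
    - [0, 0, 0, 0, 0, 0.003, 1]
    - [0, 0, 0, 0, 0, 0, 1]
    - [0, 0, 0, 0, 0, 0, 1]

```text
clock: 7.65
tool_pos: [0.5364, 0.0442, 0.1677]
orientation: [3.066, 0.687, 0.0]
ft_force: [-0.1, 0.2, -1.8]
width: 0.0173
```

```bash
cat >> h.py <<'E'
def st():
    s,p,q=pose();M=q.as_matrix()
    print("t",round(s["clock"],2),"pos",np.round(p*1000,2),"yaw",round(np.degrees(np.arctan2(M[1,0],M[0,0])),2),"F tool",np.round(q.inv().apply(s["ft_force"]),2),"T tool",np.round(q.inv().apply(s["torque"]),3),"z down tilt",np.round(M[:2,2],4),"w",round(s["width"],4),"tip z",round(p[2]*1000-102.4,1))
E
python3 - <<'E'
from h import *
st()
im,d=arm.grab_frame("side");g=im[180:270,220:350,::-1];cv2.imwrite("pics/s3.png",cv2.resize(g,None,fx=6,fy=6,interpolation=cv2.INTER_CUBIC))
E
```

```text
t 7.65 pos [536.43  44.2  167.67] yaw 25.26 F tool [-0.03 -0.26  1.82] T tool [ 0.293 -0.027  0.031] z down tilt [ 0.0001 -0.    ] w 0.0173 tip z 65.3
```

View pics/s3.png

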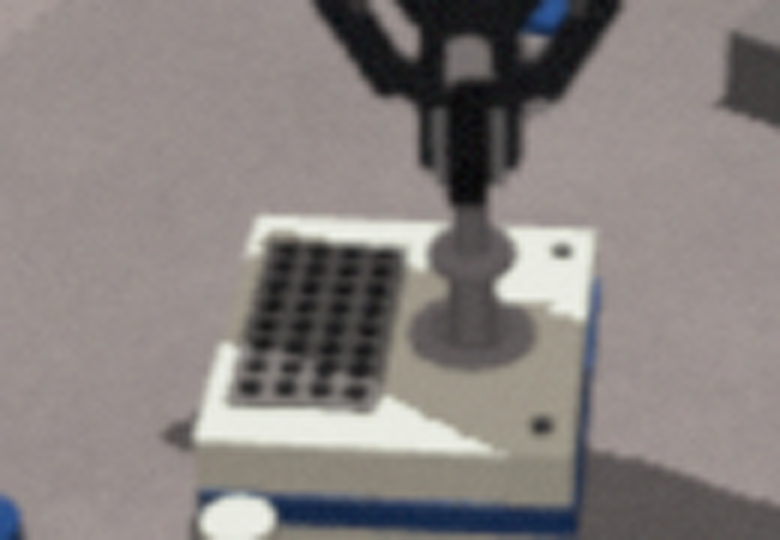

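>>> apply_moves:
  increments:
    - [0, 0, -0.05, 0, 0, 0, 1]
    - [0, 0, 0, 0, 0, 0.001, 1]
    - [0, 0, 0, 0, 0, 0.001, 1]
    - [0, 0, 0, 0, 0, 0, 1]

```text
clock: 8.1
tool_pos: [0.5369, 0.0445, 0.1664]
orientation: [-3.047, -0.762, -0.003]
ft_force: [-1.6, 2.3, 3.2]
width: 0.0168
```

```bash
python3 - <<'E'
from h import *
st()
E
```

```text
t 8.1 pos [536.9   44.47 166.4 ] yaw 28.09 F tool [-0.36 -2.8  -3.17] T tool [ 0.66  -0.164 -0.007] z down tilt [0.0016 0.001 ] w 0.0168 tip z 64.0
```

>>> apply_moves:
  increments:
    - [0, 0, 0, 0, 0, -0.001, 1]
    - [0, 0, 0, 0, -0.001, 0, 1]
    - [0, 0, 0, 0, -0.0005, 0, 1]
    - [0, 0, 0, 0, 0, 0.001, 1]
    - [0, 0, 0, 0, 0, 0, 1]

```text
clock: 8.6
tool_pos: [0.5355, 0.0453, 0.165]
orientation: [3.047, 0.763, -0.001]
ft_force: [-0.5, 0.2, -2.7]
width: 0.0168
```

```bash
python3 - <<'E'
from h import *
st()
E
```

```text
t 8.6 pos [535.53  45.33 164.96] yaw 28.11 F tool [-0.34 -0.44  2.69] T tool [0.145 0.204 0.017] z down tilt [-0.0003 -0.0003] w 0.0168 tip z 62.6
```

Free again. Continue down in small steps.

>>> apply_moves:
  increments:
    - [0, 0, 0, 0, 0, 0.001, 1]
    - [0, 0, 0, 0, 0, 0.001, 1]
    - [0, 0, 0, 0, 0, 0, 1]

```text
clock: 8.9
tool_pos: [0.5358, 0.0458, 0.1636]
orientation: [-3.047, -0.763, -0.001]
ft_force: [-0.8, 2.1, 1.4]
width: 0.0169
```

```bash
python3 - <<'E'
from h import *
st()
E
```

```text
t 8.9 pos [535.76  45.75 163.64] yaw 28.13 F tool [ 0.27 -2.2  -1.36] T tool [ 0.48   0.11  -0.012] z down tilt [0.0004 0.0008] w 0.0169 tip z 61.2
```

>>> apply_moves:
  increments:
    - [0, 0, 0, 0, -0.0005, -0.0005, 1]
    - [0, 0, 0, 0, -0.0005, 0, 1]
    - [0, 0, 0, 0, 0, 0.001, 1]
    - [0, 0, 0, 0, 0, 0.0005, 1]
    - [0, 0, 0, 0, 0, 0, 1]

```text
clock: 9.4
tool_pos: [0.535, 0.0465, 0.1619]
orientation: [-3.047, -0.763, 0.0]
ft_force: [0.7, 1.8, -2.6]
width: 0.0173
```

```bash
python3 - <<'E'
from h import *
st()
E
```

```text
t 9.4 pos [535.03  46.54 161.9 ] yaw 28.12 F tool [ 1.47 -1.21  2.63] T tool [0.316 0.463 0.021] z down tilt [-0.0003  0.0006] w 0.0173 tip z 59.5
```

>>> apply_moves:
  increments:
    - [0, 0, 0, 0.0004, -0.0004, 0, 1]
    - [0, 0, 0, 0, 0, 0.001, 1]
    - [0, 0, 0, 0, 0, 0.001, 1]
    - [0, 0, 0, 0, 0, 0, 1]

```text
clock: 9.8
tool_pos: [0.535, 0.0469, 0.1599]
orientation: [-3.047, -0.763, 0.001]
ft_force: [0.1, 1.2, -2.9]
width: 0.0173
```

```bash
python3 - <<'E'
from h import *
st()
E
```

```text
t 9.8 pos [535.03  46.88 159.93] yaw 28.12 F tool [ 0.61 -1.01  2.93] T tool [0.276 0.298 0.034] z down tilt [-0.0007  0.    ] w 0.0173 tip z 57.5
```

>>> apply_moves:
  increments:
    - [0, 0, 0, 0.0002, -0.0003, 0.001, 1]
    - [0, 0, 0, 0, 0, 0.001, 1]
    - [0, 0, 0, 0, 0, 0.001, 1]
    - [0, 0, 0, 0, 0, 0.001, 1]
    - [0, 0, 0, 0, 0, 0.001, 1]
    - [0, 0, 0, 0, 0, 0, 1]

```text
clock: 10.4
tool_pos: [0.5352, 0.0472, 0.1551]
orientation: [3.047, 0.763, -0.001]
ft_force: [0.1, -0.4, -3.9]
width: 0.0174
```

```bash
python3 - <<'E'
from h import *
st()
E
```

```text
t 10.4 pos [535.21  47.15 155.1 ] yaw 28.12 F tool [-0.08  0.43  3.89] T tool [ 0.053  0.1   -0.077] z down tilt [-0.0003 -0.0002] w 0.0174 tip z 52.7
```

>>> apply_moves:
  increments:
    - [0, 0, 0, 0, 0, 0.0015, 1]
    - [0, 0, 0, 0, 0, 0.0015, 1]
    - [0, 0, 0, 0, 0, 0.0015, 1]
    - [0, 0, 0, 0, 0, 0.0015, 1]
    - [0, 0, 0, 0, 0, 0.0015, 1]
    - [0, 0, 0, 0, 0, 0.001, 1]
    - [0, 0, 0, 0, 0, 0, 1]

```text
clock: 11.1
tool_pos: [0.5352, 0.0472, 0.1466]
orientation: [-3.047, -0.763, 0.001]
ft_force: [-0.3, -0.9, -2.6]
width: 0.0171
```

```bash
python3 - <<'E'
from h import *
st()
E
```

```text
t 11.1 pos [535.16  47.23 146.57] yaw 28.12 F tool [-0.72  0.67  2.65] T tool [ 0.04  -0.    -0.037] z down tilt [-0.0004 -0.    ] w 0.0171 tip z 44.2
```

>>> apply_moves:
  increments:
    - [0, 0, 0, 0, 0, 0.001, 1]
    - [0, 0, 0, 0, 0, 0.001, 1]
    - [0, 0, 0, 0, 0, 0.001, 1]
    - [0, 0, 0, 0, 0, 0, 1]

```text
clock: 11.5
tool_pos: [0.5352, 0.0472, 0.1436]
orientation: [-3.047, -0.763, 0.001]
ft_force: [-0.2, 0.9, -2.4]
width: 0.0171
```

```bash
python3 - <<'E'
from h import *
st()
E
```

```text
t 11.5 pos [535.19  47.24 143.61] yaw 28.12 F tool [ 0.29 -0.9   2.41] T tool [ 0.003 -0.052  0.043] z down tilt [-0.0003  0.    ] w 0.0171 tip z 41.2
```

>>> apply_moves:
  increments:
    - [0, 0, 0, 0, 0, 0.001, 1]
    - [0, 0, 0, 0, 0, 0.0005, 1]
    - [0, 0, 0, 0, 0, 0, 1]

```text
clock: 11.8
tool_pos: [0.5353, 0.0473, 0.1422]
orientation: [-3.047, -0.763, -0.0]
ft_force: [-0.4, 0.2, -2.7]
width: 0.0172
```

```bash
python3 - <<'E'
from h import *
st()
E
```

```text
t 11.8 pos [535.32  47.35 142.24] yaw 28.12 F tool [-0.29 -0.37  2.7 ] T tool [ 0.103  0.061 -0.02 ] z down tilt [-0.      0.0003] w 0.0172 tip z 39.8
```

>>> apply_moves:
  increments:
    - [0, 0, 0, 0, 0, 0.001, 1]
    - [0, 0, 0, 0, 0, 0.0005, 1]
    - [0, 0, 0, 0, 0, 0, 1]

```text
clock: 12.1
tool_pos: [0.5353, 0.0473, 0.1407]
orientation: [-3.047, -0.763, -0.0]
ft_force: [0.5, -0.1, -2.8]
width: 0.0175
```

```bash
python3 - <<'E'
from h import *
st()
E
```

```text
t 12.1 pos [535.33  47.33 140.73] yaw 28.12 F tool [0.37 0.27 2.79] T tool [0.163 0.161 0.027] z down tilt [-0.      0.0003] w 0.0175 tip z 38.3
```

>>> apply_moves:
  increments:
    - [0, 0, 0, 0, 0, 0.001, 1]
    - [0, 0, 0, 0, 0, 0.001, 1]
    - [0, 0, 0, 0, 0, 0, 1]

```text
clock: 12.4
tool_pos: [0.5353, 0.0473, 0.1387]
orientation: [-3.047, -0.763, -0.0]
ft_force: [-0.1, 1.7, -3.8]
width: 0.0171
```

```bash
python3 - <<'E'
from h import *
st()
E
```

```text
t 12.4 pos [535.34  47.33 138.67] yaw 28.12 F tool [ 0.71 -1.5   3.84] T tool [0.199 0.163 0.002] z down tilt [-0.      0.0002] w 0.0171 tip z 36.3
```

>>> apply_moves:
  increments:
    - [0, 0, 0, 0, -0.0002, 0.001, 1]
    - [0, 0, 0, 0, 0, 0.001, 1]
    - [0, 0, 0, 0, 0, 0.001, 1]
    - [0, 0, 0, 0, 0, 0, 1]

```text
clock: 12.8
tool_pos: [0.5353, 0.0474, 0.1356]
orientation: [3.047, 0.763, 0.0]
ft_force: [0.1, 0.5, -3.3]
width: 0.0171
```

```bash
python3 - <<'E'
from h import *
st()
E
```

```text
t 12.8 pos [535.27  47.43 135.64] yaw 28.12 F tool [ 0.35 -0.35  3.34] T tool [0.179 0.242 0.011] z down tilt [ 0. -0.] w 0.0171 tip z 33.2
```

>>> apply_moves:
  increments:
    - [0, 0, 0, 0, 0, 0.001, 1]
    - [0, 0, 0, 0, 0, 0.0005, 1]
    - [0, 0, 0, 0, 0, 0, 1]

```text
clock: 13.1
tool_pos: [0.5353, 0.0474, 0.1343]
orientation: [3.047, 0.763, 0.0]
ft_force: [-0.1, 0.4, -1.6]
width: 0.0175
```

```bash
python3 - <<'E'
from h import *
st()
E
```

```text
t 13.1 pos [535.28  47.41 134.34] yaw 28.12 F tool [ 0.07 -0.36  1.61] T tool [ 0.218  0.109 -0.007] z down tilt [ 0. -0.] w 0.0175 tip z 31.9
```

>>> apply_moves:
  increments:
    - [0, 0, 0, 0, 0, 0.0005, 1]
    - [0, 0, 0, 0, 0, 0, 1]

```text
clock: 13.3
tool_pos: [0.5353, 0.0474, 0.134]
orientation: [3.047, 0.763, 0.0]
ft_force: [-0.8, 1.6, 0.5]
width: 0.0172
```

```bash
python3 - <<'E'
from h import *
st()
E
```

```text
t 13.3 pos [535.3   47.39 134.02] yaw 28.12 F tool [ 0.08 -1.75 -0.46] T tool [ 0.275 -0.021 -0.033] z down tilt [ 0.0001 -0.0001] w 0.0172 tip z 31.6
```

>>> apply_moves:
  increments:
    - [0, 0, 0.05, 0, 0, 0, 1]
    - [0, 0, 0.05, 0, 0, 0, 1]
    - [0, 0, 0.05, 0, 0, 0, 1]
    - [0, 0, 0.05, 0, 0, 0, 1]
    - [0, 0, 0, 0, 0, 0, 1]

```text
clock: 13.8
tool_pos: [0.5351, 0.0474, 0.134]
orientation: [3.108, 0.456, -0.0]
ft_force: [-0.5, 1.0, -1.2]
width: 0.0169
```

```bash
python3 - <<'E'
from h import *
st()
E
```

```text
t 13.8 pos [535.11  47.44 133.98] yaw 16.68 F tool [-0.21 -1.09  1.22] T tool [ 0.259 -0.149 -0.003] z down tilt [-0.0002 -0.0001] w 0.0169 tip z 31.6
```

>>> apply_moves:
  increments:
    - [0, 0, 0.05, 0, 0, 0, 1]
    - [0, 0, 0.05, 0, 0, 0, 1]
    - [0, 0, 0.05, 0, 0, 0, 1]
    - [0, 0, 0.05, 0, 0, 0, 1]

```text
clock: 14.2
tool_pos: [0.5349, 0.0473, 0.1339]
orientation: [3.138, 0.142, -0.001]
ft_force: [-1.3, 1.0, -0.1]
width: 0.0173
```

```bash
python3 - <<'E'
from h import *
st()
s,p,q=pose();c=arm.camera_info("wrist");im,d=arm.grab_frame("wrist");P=cloud("wrist",d,c)
L=q.inv().apply((P-p).reshape(-1,3)).reshape(P.shape)
m=(d>0)&(abs(L[...,0])<.03)&(L[...,1]<-.02)&(L[...,1]>-.06)&(L[...,2]>-.026)&(L[...,2]<0)
H=L[m];print("handle end",len(H),np.percentile(H,[2,98],axis=0).round(4), rect(H))
C=L[(d>0)&(abs(L[...,0])<.03)&(abs(L[...,1])<.03)&(L[...,2]>.045)&(L[...,2]<.0575)];print("collar",len(C),[np.round(a,4) for a in cv2.minEnclosingCircle(C[:,:2].astype(np.float32))],np.median(C,0))
cv2.imwrite("pics/w4.png",im[:,:,::-1])
E
```

```text
t 14.2 pos [534.87  47.34 133.88] yaw 5.17 F tool [-1.16 -1.14  0.1 ] T tool [ 0.174 -0.437 -0.164] z down tilt [-0.0008 -0.0003] w 0.0173 tip z 31.5
handle end 1815 [[-0.0074 -0.0342 -0.0146]
 [ 0.0094 -0.0204 -0.0011]] [array([  1. , -27.3]), array([18. , 14.7]), np.float64(0.0)]
collar 705 [array([ 0.0007, -0.0025]), np.float64(0.0199)] [-0.00045856 -0.00799321  0.05545154]
```

View pics/w4.png

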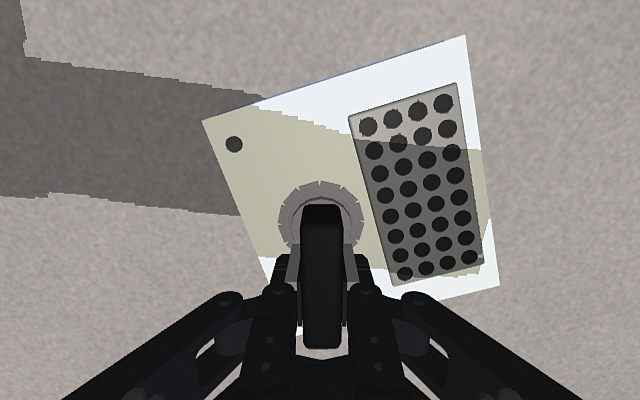

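>>> apply_moves:
  increments:
    - [0, 0, 0.05, -0.0004, -0.0003, 0, 1]
    - [0, 0, 0.05, 0, 0, 0, 1]
    - [0, 0, 0.05, 0, 0, 0, 1]
    - [0, 0, 0.05, 0, 0, 0, 1]
    - [0, 0, 0.05, 0, 0, 0, 1]

```text
clock: 14.75
tool_pos: [0.5345, 0.0474, 0.1338]
orientation: [3.131, -0.25, -0.001]
ft_force: [-1.4, 0.1, -0.7]
width: 0.017
```

```bash
python3 - <<'E'
from h import *
st()
E
```

```text
t 14.75 pos [534.47  47.4  133.84] yaw -9.12 F tool [-1.4   0.17  0.67] T tool [-0.099 -0.454 -0.084] z down tilt [-0.0007 -0.0009] w 0.017 tip z 31.4
```

>>> apply_moves:
  increments:
    - [0, 0, 0.05, -0.0005, 0, 0, 1]
    - [0, 0, 0.05, 0, 0, 0, 1]
    - [0, 0, 0.05, 0, 0, 0, 1]
    - [0, 0, 0.05, 0, 0, 0, 1]
    - [0, 0, 0.04, 0, 0, 0, 1]

```text
clock: 15.25
tool_pos: [0.534, 0.0474, 0.1339]
orientation: [3.078, -0.622, -0.001]
ft_force: [-1.4, -0.6, 0.3]
width: 0.0166
```

```bash
python3 - <<'E'
from h import *
st()
E
```

```text
t 15.25 pos [534.04  47.42 133.9 ] yaw -22.86 F tool [-1.09  1.14 -0.3 ] T tool [-0.246 -0.388 -0.113] z down tilt [-0.0006 -0.001 ] w 0.0166 tip z 31.5
```

>>> apply_moves:
  increments:
    - [0, 0, 0.03, -0.0004, 0.0004, 0, 1]
    - [0, 0, 0.03, 0, 0, 0, 1]
    - [0, 0, 0.03, 0, 0, 0, 1]
    - [0, 0, 0.03, 0, 0, 0, 1]

```text
clock: 15.65
tool_pos: [0.5338, 0.0474, 0.1339]
orientation: [3.036, -0.807, 0.0]
ft_force: [-1.7, 0.3, -0.3]
width: 0.0171
```

```bash
python3 - <<'E'
from h import *
st()
E
```

```text
t 15.65 pos [533.76  47.4  133.91] yaw -29.76 F tool [-1.64  0.58  0.35] T tool [-0.103 -0.232 -0.101] z down tilt [-0.     -0.0004] w 0.0171 tip z 31.5
```

>>> apply_moves:
  increments:
    - [0, 0, 0.03, 0, 0, 0, 1]
    - [0, 0, 0.03, 0, 0, 0, 1]

```text
clock: 15.85
tool_pos: [0.5337, 0.0474, 0.1339]
orientation: [3.01, -0.897, -0.0]
ft_force: [-0.6, -0.9, 0.1]
width: 0.0172
```

```bash
python3 - <<'E'
from h import *
st()
E
```

```text
t 15.85 pos [533.66  47.42 133.89] yaw -33.19 F tool [ 0.04  1.09 -0.06] T tool [-0.224 -0.308 -0.077] z down tilt [-0.0002 -0.0004] w 0.0172 tip z 31.5
```

>>> apply_moves:
  increments:
    - [0, 0, 0.03, 0, 0.0003, 0, 1]
    - [0, 0, 0.03, 0, 0, 0, 1]

```text
clock: 16.05
tool_pos: [0.5335, 0.0473, 0.1339]
orientation: [-2.982, 0.988, 0.0]
ft_force: [-1.3, -0.1, 0.6]
width: 0.0171
```

```bash
python3 - <<'E'
from h import *
st()
E
```

```text
t 16.05 pos [533.54  47.33 133.86] yaw -36.67 F tool [-0.99  0.81 -0.6 ] T tool [-0.137 -0.345 -0.232] z down tilt [-0.0001  0.0002] w 0.0171 tip z 31.5
```

Torque is rising (0.23). A bit more to confirm the stop.

>>> apply_moves:
  increments:
    - [0, 0, 0.02, 0, 0, 0, 1]
    - [0, 0, 0.02, 0, 0, 0, 1]
    - [0, 0, 0, 0, 0, 0, 1]

```text
clock: 16.35
tool_pos: [0.5335, 0.0474, 0.1338]
orientation: [2.962, -1.046, -0.0]
ft_force: [-1.7, -0.0, -0.2]
width: 0.0173
```

```bash
python3 - <<'E'
from h import *
st()
s,p,q=pose();c=arm.camera_info("wrist");im,d=arm.grab_frame("wrist");P=cloud("wrist",d,c)
L=q.inv().apply((P-p).reshape(-1,3)).reshape(P.shape)
m=(d>0)&(abs(L[...,0])<.012)&(L[...,1]<-.015)&(L[...,1]>-.06)&(L[...,2]>-.026)&(L[...,2]<-.008)
H=L[m];print("handle",len(H),rect(H))
E
```

```text
t 16.35 pos [533.54  47.36 133.84] yaw -38.89 F tool [-1.31  1.09  0.24] T tool [-0.193 -0.361 -0.41 ] z down tilt [-0.0002  0.    ] w 0.0173 tip z 31.4
handle 2036 [array([  0.1, -25. ]), array([20.1, 17.9]), np.float64(89.0)]
```

>>> apply_moves:
  increments:
    - [0, 0, 0.03, 0, 0, 0, 1]
    - [0, 0, 0, 0, 0, 0, 1]

```text
clock: 16.6
tool_pos: [0.5335, 0.0474, 0.1338]
orientation: [2.947, -1.089, -0.0]
ft_force: [-1.5, 0.4, -0.3]
width: 0.0172
```

```bash
python3 - <<'E'
from h import *
st()
E
```

```text
t 16.6 pos [533.54  47.38 133.82] yaw -40.57 F tool [-1.39  0.72  0.33] T tool [-0.264 -0.433 -0.567] z down tilt [-0.0002  0.    ] w 0.0172 tip z 31.4
```

>>> apply_moves:
  increments:
    - [0, 0, -0.03, 0, 0, 0, 1]
    - [0, 0, -0.03, 0, 0, 0, 1]
    - [0, 0, -0.03, 0, 0, 0, 1]
    - [0, 0, 0, 0, 0, 0, 1]

```text
clock: 17.0
tool_pos: [0.5336, 0.0473, 0.1338]
orientation: [-2.992, 0.956, 0.0]
ft_force: [-1.7, 1.1, 0.7]
width: 0.017
```

```bash
python3 - <<'E'
from h import *
st()
E
```

```text
t 17.0 pos [533.62  47.31 133.8 ] yaw -35.45 F tool [-2.    0.04 -0.67] T tool [-0.058 -0.508  0.009] z down tilt [-0.0001  0.0002] w 0.017 tip z 31.4
```

>>> apply_moves:
  increments:
    - [0, 0, 0, -0.0006, 0, 0, 1]
    - [0, 0, 0, 0, 0, -0.002, 1]
    - [0, 0, 0, 0, 0, -0.002, 1]
    - [0, 0, 0, 0, 0, -0.002, 1]
    - [0, 0, 0, 0, 0, -0.002, 1]

```text
clock: 17.5
tool_pos: [0.5327, 0.0474, 0.1381]
orientation: [2.991, -0.957, -0.002]
ft_force: [5.1, -0.6, -20.3]
width: 0.0171
```

```bash
python3 - <<'E'
from h import *
st()
E
```

```text
t 17.5 pos [532.71  47.36 138.12] yaw -35.47 F tool [ 4.52 -2.49 20.32] T tool [ 0.831  1.478 -0.052] z down tilt [-0.0016 -0.0006] w 0.0171 tip z 35.7
```

>>> apply_moves:
  increments:
    - [0, 0, 0, 0.0005, -0.0003, 0.0015, 1]
    - [0, 0, 0, 0, 0, 0.0015, 1]
    - [0, 0, 0, 0, 0, 0, 1]

```text
clock: 17.8
tool_pos: [0.5334, 0.0474, 0.1386]
orientation: [2.992, -0.957, -0.001]
ft_force: [1.3, 0.2, -9.7]
width: 0.0169
```

```bash
python3 - <<'E'
from h import *
st()
E
```

```text
t 17.8 pos [533.39  47.44 138.56] yaw -35.48 F tool [ 0.92 -0.9   9.69] T tool [ 0.032  0.315 -0.084] z down tilt [-0.0009 -0.0005] w 0.0169 tip z 36.2
```

>>> apply_moves:
  increments:
    - [0, 0, -0.02, 0.0002, -0.0002, 0, 1]
    - [0, 0, 0, 0, 0, -0.001, 1]
    - [0, 0, 0, 0, 0, -0.001, 1]
    - [0, 0, 0, 0, 0, 0, 1]

```text
clock: 18.2
tool_pos: [0.5336, 0.0476, 0.1412]
orientation: [3.001, -0.927, -0.001]
ft_force: [-0.4, -1.1, -7.2]
width: 0.0171
```

```bash
python3 - <<'E'
from h import *
st()
E
```

```text
t 18.2 pos [533.64  47.58 141.16] yaw -34.33 F tool [0.23 1.12 7.21] T tool [-0.307  0.01  -0.032] z down tilt [-0.0006 -0.0003] w 0.0171 tip z 38.8
```

>>> apply_moves:
  increments:
    - [0, 0, 0, 0, 0.0002, -0.001, 1]
    - [0, 0, 0, 0, 0, -0.001, 1]
    - [0, 0, 0, 0, 0, -0.001, 1]
    - [0, 0, 0, 0, 0, -0.001, 1]

```text
clock: 18.6
tool_pos: [0.5341, 0.0476, 0.1454]
orientation: [-3.001, 0.927, -0.001]
ft_force: [-0.5, -0.1, -3.9]
width: 0.0169
```

```bash
python3 - <<'E'
from h import *
st()
E
```

```text
t 18.6 pos [534.12  47.57 145.39] yaw -34.33 F tool [-0.42  0.36  3.92] T tool [-0.295 -0.199  0.037] z down tilt [0.0006 0.0002] w 0.0169 tip z 43.0
```

Nearly free of the socket. Up through the bore.

>>> apply_moves:
  increments:
    - [0, 0, 0, 0, 0.0002, -0.002, 1]
    - [0, 0, 0, 0, 0, -0.002, 1]
    - [0, 0, 0, 0, 0, -0.002, 1]
    - [0, 0, 0, 0, 0, -0.002, 1]
    - [0, 0, 0, 0, 0, -0.002, 1]

```text
clock: 19.1
tool_pos: [0.5341, 0.0474, 0.1552]
orientation: [-3.001, 0.927, -0.001]
ft_force: [-0.1, 0.1, -3.6]
width: 0.0171
```

```bash
python3 - <<'E'
from h import *
st()
E
```

```text
t 19.1 pos [534.09  47.37 155.18] yaw -34.33 F tool [-0.11 -0.04  3.57] T tool [-0.095 -0.046  0.003] z down tilt [0.0007 0.0001] w 0.0171 tip z 52.8
```

>>> apply_moves:
  increments:
    - [0, 0, 0, 0, 0, -0.005, 1]
    - [0, 0, 0, 0, 0, -0.007, 1]
    - [0, 0, 0, 0, 0, -0.015, 1]
    - [0, 0, 0, 0, 0, -0.015, 1]
    - [0, 0, 0, 0, 0, -0.015, 1]
    - [0, 0, -0.1, 0, 0, 0, 1]
    - [0, 0, -0.1, 0, 0, 0, 1]
    - [0, 0, -0.1, 0, 0, 0, 1]
    - [0, 0, -0.1, 0, 0, 0, 1]
    - [0, 0, -0.1, 0, 0, 0, 1]
    - [0, 0, -0.1, 0, 0, 0, 1]
    - [0, 0, -0.1, 0, 0, 0, 1]
    - [0, 0, -0.1, 0, 0, 0, 1]
    - [0, 0, -0.1, 0, 0, 0, 1]
    - [0, 0, -0.1, 0, 0, 0, 1]
    - [0, 0, -0.04, 0, 0, 0, 1]
    - [0, 0, 0, 0, 0, 0, 1]

```text
clock: 20.8
tool_pos: [0.5342, 0.0473, 0.2125]
orientation: [3.065, 0.687, 0.002]
ft_force: [0.6, 0.2, -3.1]
width: 0.017
```

```bash
python3 - <<'E'
from h import *
st();to([.506+.0216,-.321-.045,.213],25.3)
s,p,q=pose();c=arm.camera_info("wrist");im,d=arm.grab_frame("wrist");P=cloud("wrist",d,c);L=q.inv().apply((P-p).reshape(-1,3)).reshape(P.shape)
m=(d>0)&(abs(L[...,0])<.03)&(abs(L[...,1])<.03)
C=L[m&(L[...,2]>.045)&(L[...,2]<.0575)];print("collar",len(C),[np.round(a,4) for a in cv2.minEnclosingCircle(C[:,:2].astype(np.float32))],np.median(C,0))
H=L[(d>0)&(abs(L[...,0])<.012)&(L[...,1]<-.015)&(L[...,1]>-.06)&(L[...,2]>-.026)&(L[...,2]<-.008)];print("handle",len(H),np.percentile(H,[1,99],axis=0).round(4),rect(H))
Sh=L[m&(L[...,2]>.07)&(L[...,2]<.106)];print("shaft",len(Sh),np.percentile(Sh,[1,50,99],axis=0).round(4))
x,y,z=P[...,0],P[...,1],P[...,2]
near=(d>0)&(np.hypot(x-.5345,y-.0464)<.035)
w=P[near&(z<.055)];print("well",len(w),[np.round(a,4) for a in cv2.minEnclosingCircle(w[:,:2].astype(np.float32))])
E
```

```text
t 20.8 pos [534.2   47.34 212.55] yaw 25.25 F tool [0.59 0.03 3.06] T tool [ 0.006 -0.018  0.035] z down tilt [0.0012 0.0001] w 0.017 tip z 110.1
yaw 25.25 -> 25.3 tool rv [ 0.0004 -0.0011 -0.0009] shift now-axes [-0.1823  0.371  -0.0005] shift target-axes [-0.1826  0.3709 -0.0005] j6 1.098 t 20.8
collar 690 [array([ 0.0009, -0.002 ]), np.float64(0.0199)] [-0.00070978 -0.00736553  0.05547768]
handle 1953 [[-0.0077 -0.0338 -0.0148]
 [ 0.0098 -0.0153 -0.0085]] [array([  1.1, -24.6]), array([18. , 19.1]), np.float64(0.5)]
shaft 58 [[-0.0057 -0.0115  0.0906]
 [ 0.0008 -0.0111  0.0961]
 [ 0.0069 -0.0093  0.0996]]
well 339 [array([0.5361, 0.0478]), np.float64(0.0112)]
```

>>> apply_moves:
  increments:
    - [0, 0, 0, -0.0114, 0.0201, 0, 1]
    - [0, 0, 0, -0.0114, 0.0201, 0, 1]
    - [0, 0, 0, -0.0114, 0.0201, 0, 1]
    - [0, 0, 0, -0.0114, 0.0201, 0, 1]
    - [0, 0, 0, -0.0114, 0.0201, 0, 1]
    - [0, 0, 0, -0.0114, 0.0201, 0, 1]
    - [0, 0, 0, -0.0114, 0.0201, 0, 1]
    - [0, 0, 0, -0.0114, 0.0201, 0, 1]
    - [0, 0, 0, -0.0114, 0.0201, 0, 1]
    - [0, 0, 0, -0.0114, 0.0201, 0, 1]
    - [0, 0, 0, -0.0114, 0.0201, 0, 1]
    - [0, 0, 0, -0.0114, 0.0201, 0, 1]
    - [0, 0, 0, -0.0114, 0.0201, 0, 1]
    - [0, 0, 0, -0.0114, 0.0201, 0, 1]
    - [0, 0, 0, -0.0114, 0.0201, 0, 1]
    - [0, 0, 0, -0.0114, 0.0201, 0, 1]
    - [0, 0, 0, 0, 0, 0.025, 1]
    - [0, 0, 0, 0, 0, 0.02, 1]
    - [0, 0, 0, 0, 0, 0, 1]

```text
clock: 22.75
tool_pos: [0.5039, -0.32, 0.1637]
orientation: [-3.061, -0.684, 0.007]
ft_force: [-1.2, -0.1, -3.2]
width: 0.0171
```

```bash
python3 - <<'E'
from h import *
st();to([.5062,-.3216,.1104],25.3)
E
```

```text
t 22.75 pos [ 503.86 -320.03  163.68] yaw 25.18 F tool [-1.14 -0.37  3.17] T tool [ 0.116 -0.115 -0.014] z down tilt [-0.0052  0.0042] w 0.0171 tip z 61.3
yaw 25.18 -> 25.3 tool rv [-0.006   0.003  -0.0021] shift now-axes [0.0016 0.0027 0.0533] shift target-axes [0.0014 0.0024 0.0533] j6 0.457 t 22.75
```

>>> apply_moves:
  increments:
    - [0, 0, 0, 0, 0, 0, 1]
    - [0, 0, 0, 0, 0, 0, 1]

```text
clock: 22.95
tool_pos: [0.507, -0.3219, 0.1683]
orientation: [3.064, 0.686, 0.003]
ft_force: [-0.7, -0.5, -2.7]
width: 0.0172
```

```bash
python3 - <<'E'
from h import *
st();to([.5062,-.3216,.1104],25.3)
E
```

```text
t 22.95 pos [ 506.96 -321.87  168.32] yaw 25.26 F tool [-0.83  0.17  2.71] T tool [-0.034  0.007  0.023] z down tilt [ 0.002  -0.0016] w 0.0172 tip z 65.9
yaw 25.26 -> 25.3 tool rv [ 0.0023 -0.0011 -0.0008] shift now-axes [-0.0006 -0.0007  0.0579] shift target-axes [-0.0006 -0.0006  0.0579] j6 0.457 t 22.95
```

>>> apply_moves:
  increments:
    - [0, 0, 0, -0.0003, 0, 0.006, 1]
    - [0, 0, 0, 0, 0, 0.006, 1]
    - [0, 0, 0, 0, 0, 0.006, 1]
    - [0, 0, 0, 0, 0, 0.004, 1]
    - [0, 0, 0, 0, 0, 0, 1]

```text
clock: 23.45
tool_pos: [0.5051, -0.3209, 0.1437]
orientation: [-3.064, -0.686, 0.002]
ft_force: [0.2, -1.2, -3.1]
width: 0.0173
```

```bash
python3 - <<'E'
from h import *
st();to([.5062,-.3216,.1104],25.3)
E
```

```text
t 23.45 pos [ 505.09 -320.93  143.66] yaw 25.26 F tool [-0.3   1.16  3.07] T tool [ 0.008 -0.017  0.054] z down tilt [-0.0017  0.0013] w 0.0173 tip z 41.3
yaw 25.26 -> 25.3 tool rv [-0.0019  0.001  -0.0008] shift now-axes [0.0008 0.0011 0.0333] shift target-axes [0.0007 0.0011 0.0333] j6 0.456 t 23.45
```

>>> apply_moves:
  increments:
    - [0, 0, 0, 0.0003, 0.0004, 0.003, 1]
    - [0, 0, 0, 0, 0, 0.003, 1]
    - [0, 0, 0, 0, 0, 0.003, 1]
    - [0, 0, 0, 0, 0, 0.003, 1]
    - [0, 0, 0, 0, 0, 0, 1]

```text
clock: 23.95
tool_pos: [0.5059, -0.3214, 0.1322]
orientation: [-3.065, -0.687, 0.001]
ft_force: [0.6, 0.6, -3.6]
width: 0.0171
```

```bash
python3 - <<'E'
from h import *
st();to([.5062,-.3216,.1104],25.3)
E
```

```text
t 23.95 pos [ 505.86 -321.44  132.19] yaw 25.26 F tool [ 0.81 -0.27  3.59] T tool [-0.01   0.024  0.089] z down tilt [-0.0009  0.0007] w 0.0171 tip z 29.8
yaw 25.26 -> 25.3 tool rv [-0.001   0.0005 -0.0008] shift now-axes [0.0003 0.0003 0.0218] shift target-axes [0.0002 0.0003 0.0218] j6 0.456 t 23.95
```

>>> apply_moves:
  increments:
    - [0, 0, 0, 0.0002, 0.0002, 0.004, 1]
    - [0, 0, 0, 0, 0, 0.004, 1]
    - [0, 0, 0, 0, 0, 0.004, 1]
    - [0, 0, 0, 0, 0, 0.004, 1]
    - [0, 0, 0, 0, 0, 0.003, 1]
    - [0, 0, 0, 0, 0, 0.001, 1]
    - [0, 0, 0, 0, 0, 0, 1]

```text
clock: 24.65
tool_pos: [0.5064, -0.3217, 0.1126]
orientation: [-3.065, -0.687, 0.0]
ft_force: [0.5, -0.1, -2.9]
width: 0.0171
```

```bash
python3 - <<'E'
from h import *
st();to([.5062,-.3216,.1104],25.3)
E
```

```text
t 24.65 pos [ 506.37 -321.71  112.59] yaw 25.26 F tool [0.39 0.25 2.86] T tool [-0.043  0.04   0.014] z down tilt [-0.0003  0.0003] w 0.0171 tip z 10.2
yaw 25.26 -> 25.3 tool rv [-0.0004  0.0002 -0.0007] shift now-axes [-0.0001 -0.0002  0.0022] shift target-axes [-0.0001 -0.0002  0.0022] j6 0.456 t 24.65
```

>>> apply_moves:
  increments:
    - [0, 0, 0, 0, 0, 0.001, 1]
    - [0, 0, 0, 0, 0, 0.001, 1]
    - [0, 0, 0, 0, 0, 0, 1]

```text
clock: 24.95
tool_pos: [0.5064, -0.3218, 0.1108]
orientation: [-3.066, -0.687, 0.0]
ft_force: [1.0, 0.7, -3.0]
width: 0.017
```

```bash
python3 - <<'E'
from h import *
st()
E
```

```text
t 24.95 pos [ 506.44 -321.79  110.76] yaw 25.26 F tool [ 1.2  -0.26  3.05] T tool [-0.065 -0.017  0.03 ] z down tilt [-0.0001  0.    ] w 0.017 tip z 8.4
```

>>> apply_moves:
  increments:
    - [0, 0, 0, 0, 0, 0.0006, 1]
    - [0, 0, 0, 0, 0, 0, 1]

```text
clock: 25.15
tool_pos: [0.5066, -0.3219, 0.1105]
orientation: [3.065, 0.687, 0.0]
ft_force: [0.2, 0.6, -1.1]
width: 0.017
```

```bash
python3 - <<'E'
from h import *
st()
E
```

```text
t 25.15 pos [ 506.56 -321.88  110.46] yaw 25.26 F tool [ 0.46 -0.44  1.09] T tool [ 0.089 -0.041 -0.013] z down tilt [ 0.0002 -0.0002] w 0.017 tip z 8.1
```

Collar is taking load. Release and retreat.

>>> apply_moves:
  increments:
    - [0, 0, 0, 0, 0, 0, 0.8]
    - [0, 0, 0, 0, 0, 0, 0.5]
    - [0, 0, 0, 0, 0, 0, 0]
    - [0, 0, 0, 0, 0, 0, 0]
    - [0, 0, 0, 0, 0, 0, 0]
    - [0, 0, 0, 0, 0, 0, 0]
    - [0, 0, 0, 0, 0, 0, 0]
    - [0, 0, 0, 0, 0, -0.01, 0]
    - [0, 0, 0, 0, 0, -0.02, 0]
    - [0, 0, 0, 0, 0, -0.03, 0]
    - [0, 0, 0, 0, 0, -0.03, 0]
    - [0, 0, 0, 0, 0, -0.03, 0]
    - [0, 0, 0, 0, 0, -0.02, 0]
    - [0, 0, 0, 0, 0, 0, 0]
    - [0, 0, 0, 0, 0, 0, 0]

```text
clock: 26.65
tool_pos: [0.5067, -0.322, 0.2509]
orientation: [3.065, 0.687, 0.001]
ft_force: [0.2, 0.0, -0.5]
width: 0.0853
```

```bash
python3 - <<'E'
from h import *
st()
c=arm.camera_info("wrist");im,d=arm.grab_frame("wrist");P=cloud("wrist",d,c);z=P[...,2]
near=(d>0)&(np.hypot(P[...,0]-.506,P[...,1]+.3225)<.07)
for n,a,b in(("handle",.117,.135),("block",.044,.053),("collar",.0535,.06)):
    H=P[near&(z>a)&(z<b)];print(n,len(H),np.median(H,0),rect(H))
cv2.imwrite("pics/w5.png",im[:,:,::-1])
f=np.load("pics/top0.npz");i2,d2=arm.grab_frame("top")
P0=cloud("top",f["d"]);P2=cloud("top",d2)
for n,(u,v,w,h,z0) in dict(bottle=(172,206,40,40,.1),jar=(188,150,30,30,.05),tipbox=(402,148,60,50,.055)).items():
    for Q in(P0,P2):
        q=Q[v-h//2:v+h//2,u-w//2:u+w//2].reshape(-1,3);q=q[q[:,2]>z0];print(n,len(q),q.mean(0).round(4))
E
```

```text
t 26.65 pos [ 506.67 -321.97  250.88] yaw 25.26 F tool [0.22 0.07 0.51] T tool [-0.    -0.003 -0.005] z down tilt [ 0.0011 -0.0008] w 0.0853 tip z 148.5
handle 1448 [ 0.50561181 -0.31763538  0.12376647] [array([ 506.5, -319.8]), array([18. , 63.5]), np.float64(25.5)]
block 3568 [ 0.49690451 -0.30971538  0.04902237] [array([ 506.6, -320. ]), array([80.4, 80.4]), np.float64(82.1)]
collar 301 [ 0.51196727 -0.31947952  0.05508427] [array([ 506.7, -320.1]), array([39.2, 30.4]), np.float64(23.7)]
bottle 203 [0.5186 0.2491 0.145 ]
bottle 210 [0.519  0.2477 0.1479]
jar 231 [0.663  0.2386 0.0633]
jar 235 [0.6636 0.2398 0.0587]
tipbox 1661 [ 0.6756 -0.2855  0.0694]
tipbox 1655 [ 0.6756 -0.2853  0.07  ]
```

View pics/w5.png

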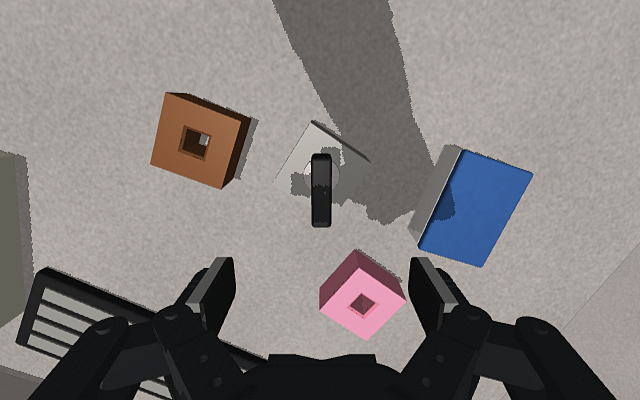

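```bash
python3 -c "
from bench import arm
print(arm.job_done())"
```

```text
the job is handed in; nothing more can be done
None
```

The screw is turned clockwise to its stop, the key is back upright in its grey stand, and the job was handed in at about 27 s of the 72 s.

- **Into the socket:** I read the hex angle of the socket from the wrist picture, so only a 3° turn was needed. The key was then felt down the bore. It dropped home with the tip about 32 mm above the bench, as it should be. I saw about 6 N of push at most, against the 15 N limit.
- **Turning the screw:** The wrench torque ran at roughly 0.1 N m, then rose to 0.57 N m at a firm stop after about 65°. I backed off until the torque was zero and drew the key out.
- **Binding on the way out:** The key bound briefly because I had shifted it sideways too far, giving about 20 N of upward pull. I corrected the shift and it came free.
- **Last checks:** The key handle's position is within 0.5 mm of the start, and its height and angle match the start. The key's collar rests on the stand. The gripper is open and clear. The bottle, jar and box are within about 1.5 mm of where they started, which is camera noise.
- **Unconfirmed:** I had no direct reading of the screw angle, so "at the stop" rests on the torque rise and the turn measured. The two cameras also disagreed by about 3 mm, so I used differences within one camera and force feedback instead.

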